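# Park the swinging skip still over the carton

### The job

Take the bench gantry's trolley by its knob and bring the hanging red skip off its steel rest block and over the middle of the open carton, ready for tipping. Going off the block sets the skip swinging: kill the swing with the trolley alone (touch neither skip nor block, and never let the skip rock so far that it spills) until the skip hangs level and still over the carton for several seconds, then let go of the knob and leave it hanging there.

Things in the scene. Friction and masses are not known exactly. Their poses are not given: they have to be found in the camera images.
- gantry: fixed bench gantry: one straight level grey rail on a post at each end. Origin on the table under the middle of the rail; its y axis runs along the rail, x across it, z up. Rail 24 mm wide, 920 mm long, underside 240 mm and top 265 mm above the table; posts 30 mm square at y = -440 and +440 mm
- trolley (a joint): travel of the trolley along the rail in m, positive to gantry +y; 0 with the pivot over the gantry's origin, starts at -0.12; end stops at -0.14 and +0.25. Mass 0.6 kg, sliding friction 1.5 N, damping 3 N s/m, so it stays where it is left
- knob (a point): middle of the trolley's upright black round knob, the part to grip: 34 mm diameter, 48 mm tall, its top 59.5 mm above the rail's top; this point is 38 mm above the rail's top (303 mm above the table) and right above the pivot. Below the knob a steel saddle plate 160 x 70 mm, its top 11.5 mm above the rail's top
- pivot (a point): point on the skip's pivot line at the middle of the skip's width, 160 mm above the table, 143 mm below the knob point; moves with the trolley. The skip hangs here between the two arms of the trolley's fork, which come down outside its long sides
- skip (a joint): tilt of the hanging skip about its pivot in rad, 0 = level (how it hangs at rest), positive = its end towards gantry -y (the block's end) up; starts near +0.26, propped on the block. Swings freely, almost undamped (decays over about a minute), period about 2.1 s (3.0 rad/s); trolley acceleration towards +y of 1 m/s2 adds 0.93 rad/s2 to the tilt. Spills beyond 0.5 rad either way
- rest: upright dark steel block, 80 mm along the rail, 100 mm across, 140 mm tall, 6 kg, loose on the table near the rail's -y end; origin at the middle of its underside. The foot bar under the skip's raised end rests on its top, 6 to 22 mm in from the edge, and drops off when the trolley moves towards +y; leave it where it is
- carton: open shallow cardboard carton, fixed, 250 mm along the rail, 300 mm across, 50 mm high, under the rail on its +y half; origin at the middle of its underside: the pivot has to stop above this point. The skip passes clear above it
- skip_floor (a point): middle of the skip's underside, 51 mm below the pivot in the skip's own frame. The skip is an open red plastic bin 310 mm long (along the rail), 110 mm wide, 90 mm deep, a round steel sleeve 74 mm across and 88 mm tall standing in each end and a round foot bar 10 mm thick under each end (149 mm from the middle, its bottom 60 mm below the pivot line); bin and load nominally 0.9 kg

How it is judged:
On the way:
1. the skip hangs level and still over the middle of the carton for 3 s (horizontal distance between pivot and carton below 0.02 m and value of joint skip between -0.06 and 0.06 rad), for 3 s.
At the end, for the whole second after the job is handed in: The pivot is within 20 mm of the carton's middle seen from above, the skip stays within 0.06 rad of level, the trolley stands still (under 20 mm/s) and the knob has been let go (all of step 1 and velocity of joint trolley between -0.02 and 0.02 m/s); the robot touches nothing.
It fails at once if the skip rocks beyond 0.5 rad and spills (value of joint skip above 0.5 rad or value of joint skip below -0.5 rad).
It fails at once if the robot touches the skip (contact force between any of the fingers, the arm and skip above 0.3 N).
It fails at once if the steel block is pushed out of place (20 mm) (distance of rest from where it was at the start of the episode above 0.02 m).
It fails at once if the robot touches the steel block (contact force between any of the fingers, the arm and rest above 0.5 N).
It also fails if it takes over 54 s, if anything falls off the work surface, if the arm or the gripper's body presses on something with over 40 N, if the wrist force passes 120 N, or if a joint passes its speed limit or range.

### The arm

A 6-joint arm with a two-finger parallel gripper is mounted at the origin on the work surface. World frame = base frame: x ahead of the robot, y to its left, z up, the work surface at z = 0. Lengths are in m, angles in rad, forces in N, time in s.
With the tool pointing down it reaches from about 0.225 to 0.875 m from the base axis. Payload 3.4 kg.
Tool frame: the origin (TCP) lies midway between the tips of the shut fingers; the grasp point (between the pads) lies 19 mm behind it; z points along the fingers, y is the line along which they close (so a half turn about z gives the same grasp; the last joint's range is limited). The gripper opens to 85 mm and grips with 20 to 120 N. Pads are 22 mm wide; open, the fingers measure 114 mm over their backs; the gripper's body (76 mm by 85 mm) begins 54 mm behind the grasp point. The pads swing forward as they close: fully open they stand 13 mm farther back than shut.
Start: joints at [1.084, 0.276, 1.505, -0, 1.361, -0.121], TCP at [0.206, 0.537, 0.231] pointing down, gripper open.
Joint ranges: [-2.89, 2.89], [-0.75, 2.08], [0.22, 2.7], [-1.18, 4.32], [0.11, 2.71], [-2.7, 2.7]. Speed limits (rad/s): [2.57, 2.57, 3.14, 3.14, 3.14, 3.14].

### API

Orientations are given as a unit quaternion [w, x, y, z].
In Python, from rig import bot gives the robot as it stands. The module is installed in compiled form; this text tells all that it offers.
- The arm moves only by the tool arm_command, never from a script. Its argument "plan" is text: rows parted by semicolons, each of 4 numbers parted by spaces: the shift along the tool's x, y, z normalised to -1 to 1, where 1 is 0.12 m, then the turn about the tool's z normalised to -1 to 1, where 1 is 0.5 rad. In form: tx ty tz yaw; .... A call has 1 to 5 rows; each row is the pose to reach, as a shift and turn from the pose commanded when the call began, along the tool's axes at that moment; what a row does not reach only later rows make up. A row lasts 1/8 s, in which the tool goes at most 62.5 mm and 10.7 degrees, less where a joint would pass 70% of its speed; a pose out of reach is approached as far as the arm can. A call with a number of a shift or a turn outside -1 to 1 is refused whole. A call with a gripper value outside its range is refused whole. "hand" is the opening, from -1 (shut) to 1 (fully open), set as the call begins (left out, the last holds). The fingers move at their own pace and stop on an object; "squeeze" is the grip in N (left out, the last holds). Time passes only in rows, so rows that repeat a pose let the fingers close. It gives the time, the measured TCP pose, the force, the opening and the grip force at its end, in the units of the state.
- bot.sense(): the state, without advancing time (a new reading comes with each control period).
- bot.read_camera(name): name is "scene" or "top"; returns (picture, depth): 400x640x3 uint8, red, green, blue; 400x640 float32, m along the optical axis (not along the pixel's ray), 0 where there is no reading.
- bot.get_calibration(name): a dict with "vertical_fov" (degrees; the focal length in pixels is half the picture's height over the tangent of half this angle, whatever the lens; pixels are square), "cx", "cy" (the principal point, pixels), "camera_from_world" (4x4, takes a point from world to camera coordinates). Camera axes: x right, y down, z forward; pixel columns grow to the right and rows downward; lengths in m; the calibration is good to about 2 mm. A picture is of the moment at which its call begins. get_calibration takes no time and is no camera call.
- bot.sign_off(): hands the job in; it is judged then, once.
The state is a dict: "t": time; "q": joint angles; "dq": joint speeds; "tau": joint torques, N m; "tool_pos": TCP position; "orientation": TCP orientation; "ft_force": force on the tool from outside, world axes, zero at the start; "wrist_torque": the same for the moment, N m; "gripper_width": finger opening in m; "grip_force": force on a finger pad.
Only numpy, scipy, OpenCV 4.12 (cv2) and the standard library are available. Lean on these libraries where they do the work, as an engineer would, in place of code of your own. Each camera call takes 0.05 s, during which the arm holds its last target. There are 200 camera calls.

## Working session

There is one attempt and no reset: what is moved stays moved. The work goes in short steps, Python scripts to look and compute and a tool call to move; the robot and the scene stay as the last step left them, time stands still between calls to the robot, and variables do not carry over. Pictures are saved under pics/ and viewed, at most 10 in all, crops included, and the job is handed in when it is done.

Besides the shell and the picture viewer there is one more tool, called after "Request:" by a JSON object that holds its "op" and its "data". arm_command: Moves the arm, as the interface text tells. Scaled input: -1 to 1 covers 0.12 m each way for a shift and 0.5 rad each way for a turn. Its arguments: {"type":"object","properties":{"plan":{"type":"string"},"hand":{"type":"number"},"squeeze":{"type":"number"}},"required":["plan"]}

```bash
mkdir -p pics
python3 - <<'E'
from rig import bot
import cv2,numpy as np
for n in("scene","top"):
    p,d=bot.read_camera(n);np.savez(n+"0.npz",p=p,d=d);cv2.imwrite(f"pics/{n}0.png",p[:,:,::-1])
    c=bot.get_calibration(n);print(n,c["vertical_fov"],c["cx"],c["cy"],np.round(c["camera_from_world"],3).tolist())
s=bot.sense();print(s["t"],s["tool_pos"],s["orientation"],s["gripper_width"],s["ft_force"])
E
```

```text
scene 51.5398974198149 317.37936926246164 194.85672150105972 [[0.395, 0.919, -0.009, -0.16], [0.538, -0.239, -0.808, -0.156], [-0.745, 0.314, -0.589, 1.451], [0.0, 0.0, 0.0, 1.0]]
top 56.669479860942474 321.82727138970233 207.2714965456195 [[0.021, -1.0, -0.022, -0.06], [-0.981, -0.016, -0.193, 0.594], [0.192, 0.026, -0.981, 0.768], [0.0, 0.0, 0.0, 1.0]]
0.1 [0.20544335 0.53651988 0.23051266] [-2.60641013e-04  1.81904599e-01  9.83315819e-01 -8.06111541e-04] 0.08530370043416563 [ 0.17776325 -0.16468422  0.14757589]
```

View pics/scene0.png

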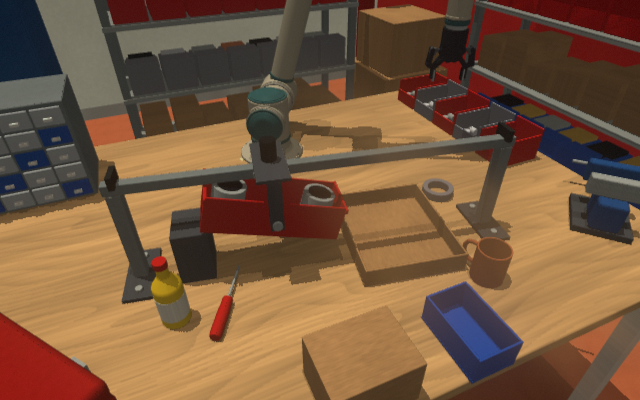

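View pics/top0.png

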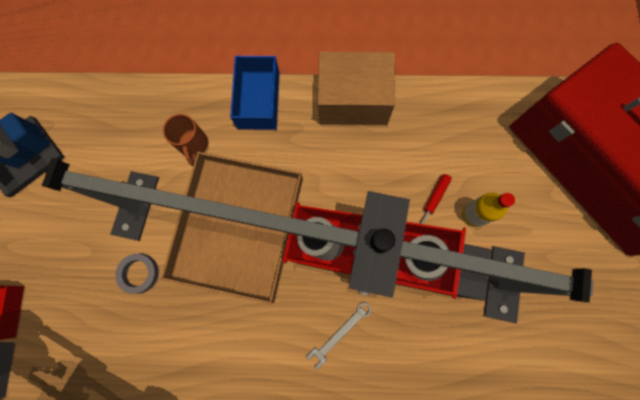

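The top view shows the knob at (383,240), the rail from (55,175) to (580,285), and the carton rim corners near (200,155), (301,176), (274,300) and (166,277). In the scene view the skip is propped on the dark block at left.

```bash
cat > h.py <<'E'
from rig import bot
import numpy as np,cv2
def cal(n):
    c=bot.get_calibration(n);f=200/np.tan(np.radians(c["vertical_fov"]/2));return f,c["cx"],c["cy"],np.array(c["camera_from_world"])
def ray(n,u,v,z):
    f,cx,cy,T=cal(n);R=T[:3,:3];o=-R.T@T[:3,3];d=R.T@np.array([(u-cx)/f,(v-cy)/f,1]);return o+d*(z-o[2])/d[2]
def cloud(n,d):
    f,cx,cy,T=cal(n);v,u=np.mgrid[:400,:640];P=np.stack([(u-cx)/f*d,(v-cy)/f*d,d],-1)
    return (P-T[:3,3])@T[:3,:3]
E
python3 - <<'E'
from h import *
z=np.load("top0.npz");p,d=z["p"],z["d"];C=cloud("top",d)
# rail: points z~.265
m=(d>0)&(abs(C[...,2]-.265)<.006);m[:,:70]=0
g=p.astype(int);m&=(p.max(2).astype(int)-p.min(2)<30)
n,l,st,_=cv2.connectedComponentsWithStats(m.astype('uint8'))
for i in range(1,n):
    if st[i,4]>300: print(st[i])
P=C[m][:,:2];c0=P.mean(0);
L=cv2.fitLine(P.astype('float32'),cv2.DIST_HUBER,0,.001,.001).ravel();print("rail",L,m.sum())
a=L[:2]*np.sign(L[1]);print("yaw",np.arctan2(-a[0],a[1]))
# knob top
k=(d>0)&(abs(C[...,2]-.3245)<.005)&(p.max(2)<60);k[:, :340]=0;k[:,430:]=0
v,u=np.nonzero(k);print("knob px",len(u),u.min(),u.max(),v.min(),v.max(),C[k].mean(0),np.ptp(C[k],axis=0))
(cx,cy),r=cv2.minEnclosingCircle(np.c_[u,v].astype('float32'));print(cx,cy,r,ray("top",cx,cy,.3245))
for q in[(200,155),(301,176),(274,300),(166,277)]:print(q,ray("top",*q,.05),C[q[1],q[0]])
n0=np.array([-a[1],a[0]])
# carton: rim points by depth
mm=(d>0)&(abs(C[...,2]-.05)<.006);mm[:,:150]=0;mm[:,310:]=0;mm[:145]=0;mm[310:]=0
v,u=np.nonzero(mm);Q=C[mm][:,:2]
print(len(u),u.min(),u.max(),v.min(),v.max(),cv2.minAreaRect((Q*1000).astype('float32')))
b=np.array([a[1],-a[0]]);print("along",np.percentile(Q@a,[1,99]),"across",np.percentile(Q@b,[1,99]))
print("rail across",L[2:]@b)
cv2.imwrite("pics/m.png",np.hstack([mm*255,m*255]).astype('uint8'))
for e in[(55,175),(580,285)]:print(ray("top",*e,.265))
E
```

```text
[  70  172  289   75 4132]
[ 400  242  177   58 2694]
rail [ 0.18916935  0.9819445   0.51421434 -0.05242227] 6858
yaw -0.19031616
knob px 403 372 394 229 250 [ 0.49615619 -0.14688006  0.32310544] [0.03134604 0.03218542 0.00625964]
383.456787109375 239.48765563964844 11.468342781066895 [ 0.49606993 -0.14677291  0.3245    ]
(200, 155) [0.71551762 0.23748334 0.05      ] [0.71911356 0.24144272 0.03948413]
(301, 176) [6.68338215e-01 5.62544724e-04 5.00000000e-02] [0.67402592 0.00229261 0.02998632]
(274, 300) [0.39188511 0.04982624 0.05      ] [0.38931775 0.05676763 0.00270232]
(166, 277) [0.43544589 0.2886837  0.05      ] [0.43542462 0.29854252 0.02755285]
1170 160 300 145 303 ((567.128662109375, 175.8224639892578), (301.7300109863281, 316.35821533203125), 79.12018585205078)
along [0.12933472 0.39624017] across [0.36591788 0.67137772]
rail across 0.5148466
[0.60286634 0.40353867 0.265     ]
[ 0.4369233  -0.46085158  0.265     ]
```

Run:
```python
import cv2
p=cv2.imread("pics/top0.png")[140:315,150:315];cv2.imwrite("pics/c.png",cv2.resize(p,None,fx=3.4,fy=3.4,interpolation=cv2.INTER_CUBIC))
p=cv2.imread("pics/scene0.png")[170:300,330:480];cv2.imwrite("pics/c2.png",cv2.resize(p,None,fx=4,fy=4,interpolation=cv2.INTER_CUBIC))
```

```text
(no output)
```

View pics/c.png

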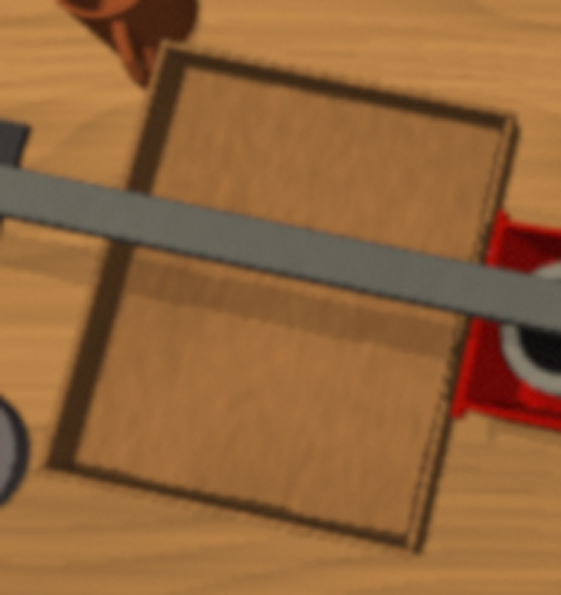

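View pics/c2.png

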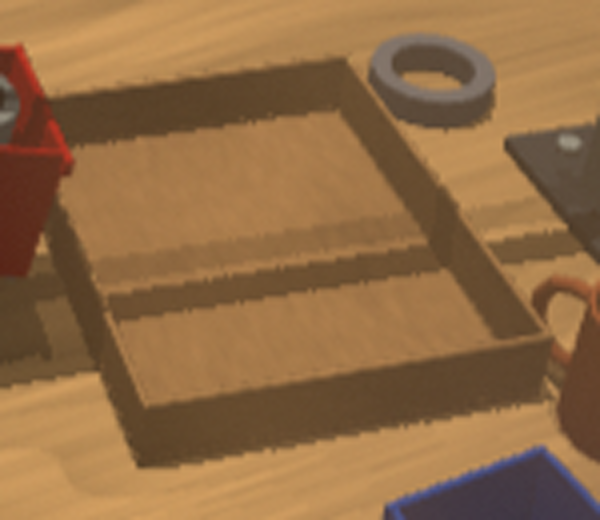

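The carton's outer rim corners are at top-view pixels (198.5,152.6), (301.5,174.1), (273,300.5) and (164.1,277.3). In the scene view I can see three of them: (416.7,185), (467,254.5) and (365.7,272).

Run:
```python
from h import *
a=np.array([.18917,.98194]);b=np.array([.98194,-.18917])
def s(n,L):
    for u,v in L:
        w=ray(n,u,v,.05);print(n,u,v,w[:2].round(4),"along",round(w[:2]@a,4),"across",round(w[:2]@b,4))
s("top",[(198.5,152.6),(301.5,174.1),(273,300.5),(164.1,277.3)])
s("scene",[(416.7,185),(467,254.5),(365.7,272)])
w=ray("top",383.5,239.5,.3245);print("knob",w,w[:2]@a,w[:2]@b)
# knob in scene
z=np.load("scene0.npz");C=cloud("scene",z["d"]);k=(z["d"]>0)&(C[...,2]>.285)&(C[...,2]<.33)&(np.hypot(C[...,0]-.496,C[...,1]+.147)<.04)
print(C[k].min(0),C[k].max(0),k.sum())
from scipy.spatial.transform import Rotation as R
q=bot.sense()["orientation"];print(R.from_quat(np.r_[q[1:],q[0]]).as_matrix().round(4))
```

```text
top 198.5 152.6 [0.7213 0.2415] along 0.3736 across 0.6626
top 301.5 174.1 [ 6.729e-01 -4.000e-04] along 0.1269 across 0.6608
top 273 300.5 [0.3908 0.0519] along 0.1249 across 0.3739
top 164.1 277.3 [0.4347 0.2928] along 0.3698 across 0.3715
scene 416.7 185 [0.4428 0.2939] along 0.3724 across 0.3792
scene 467 254.5 [0.7265 0.2387] along 0.3718 across 0.6682
scene 365.7 272 [ 0.6807 -0.0012] along 0.1276 across 0.6686
knob [ 0.49605303 -0.14683557  0.3245    ] -0.05034536806432176 0.5148711978069218
[ 0.47895543 -0.16462791  0.28542292] [ 0.51419245 -0.13162497  0.32536288] 357
[[-9.338e-01  3.577e-01 -8.000e-04]
 [ 3.577e-01  9.338e-01 -1.500e-03]
 [ 2.000e-04 -1.700e-03 -1.000e+00]]
```

Request:
{"op": "arm_command", "data": {"plan": "0 0 -0.5 -0.175; 0 0 -1 -0.35; 0 0 -1 -0.35", "hand": 1}}

```text
t: 0.48
tool_pos: [0.2066, 0.5389, 0.3566]
orientation: [0.002, 0.095, 0.995, 0.005]
ft_force: [0.1, -0.6, 0.5]
gripper_width: 0.0854
grip_force: 0.0
```

Request:
{"op": "arm_command", "data": {"plan": "-0.29 -0.43 -0.25 0; -0.576 -0.856 -0.25 0; -0.576 -0.856 -0.25 0"}}

```text
t: 0.85
tool_pos: [0.2548, 0.4198, 0.3811]
orientation: [0.0, 0.097, 0.995, -0.001]
ft_force: [0.0, 0.6, 0.7]
gripper_width: 0.0856
grip_force: 0.0
```

Request:
{"op": "arm_command", "data": {"plan": "-0.29 -0.43 0 0; -0.576 -0.856 0 0; -0.576 -0.856 0 0"}}

```text
t: 1.23
tool_pos: [0.3033, 0.3065, 0.3805]
orientation: [-0.0, 0.098, 0.995, -0.001]
ft_force: [-0.4, 0.6, 0.5]
gripper_width: 0.0854
grip_force: 0.0
```

Request:
{"op": "arm_command", "data": {"plan": "-0.29 -0.43 0 0; -0.576 -0.856 0 0; -0.576 -0.856 0 0"}}

```text
t: 1.6
tool_pos: [0.3522, 0.1932, 0.3804]
orientation: [-0.0, 0.098, 0.995, -0.0]
ft_force: [-0.1, 1.3, 0.1]
gripper_width: 0.0856
grip_force: 0.0
```

Request:
{"op": "arm_command", "data": {"plan": "-0.29 -0.43 0 0; -0.576 -0.856 0 0; -0.576 -0.856 0 0"}}

```text
t: 1.98
tool_pos: [0.4009, 0.0798, 0.3802]
orientation: [-0.001, 0.098, 0.995, 0.0]
ft_force: [-0.2, 1.1, -0.4]
gripper_width: 0.0854
grip_force: 0.0
```

Request:
{"op": "arm_command", "data": {"plan": "-0.29 -0.43 0 0; -0.576 -0.856 0 0; -0.576 -0.856 0 0"}}

```text
t: 2.35
tool_pos: [0.4495, -0.0334, 0.3799]
orientation: [-0.001, 0.097, 0.995, 0.0]
ft_force: [0.7, 1.3, -0.0]
gripper_width: 0.0854
grip_force: 0.0
```

Request:
{"op": "arm_command", "data": {"plan": "-0.29 -0.43 0 0; -0.576 -0.856 0 0; -0.576 -0.856 0 0; -0.576 -0.856 0 0"}}

```text
t: 2.85
tool_pos: [0.4963, -0.144, 0.3807]
orientation: [-0.001, 0.094, 0.996, 0.001]
ft_force: [0.0, 0.5, 0.4]
gripper_width: 0.0854
grip_force: 0.0
```

Request:
{"op": "arm_command", "data": {"plan": "0 -0.025 0.3 0; 0 -0.025 0.6 0; 0 -0.025 0.79 0; 0 -0.025 0.79 0; 0 -0.025 0.79 0"}}

```text
t: 3.48
tool_pos: [0.496, -0.1484, 0.2879]
orientation: [0.001, 0.094, 0.996, -0.0]
ft_force: [-0.2, -1.1, 0.1]
gripper_width: 0.0853
grip_force: 0.0
```

Run:
```python
from h import *
s=bot.sense();print(s["tool_pos"],s["ft_force"])
for n in("scene","top"):
    p,d=bot.read_camera(n);np.savez(n+"1.npz",p=p,d=d);cv2.imwrite(f"pics/{n}1.png",p[:,:,::-1])
```

```text
[ 0.49601176 -0.14843262  0.28792232] [-0.21853462 -1.1235691   0.13807769]
```

View pics/scene1.png

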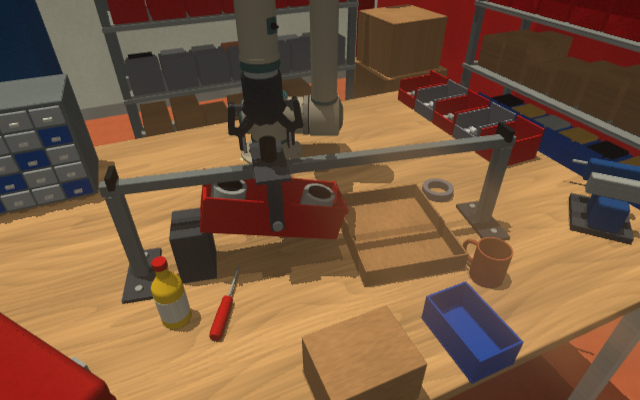

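Run:
```python
from h import *
f,cx,cy,T=cal("scene")
for P in[(.496,-.147,.3245),(.496,-.1484,.288),(.496+.189*.05,-.1484+.982*.05,.301),(.496-.189*.05,-.1484-.982*.05,.301)]:
    c=T[:3,:3]@np.array(P)+T[:3,3];print(P,f*c[0]/c[2]+cx,f*c[1]/c[2]+cy)
p=cv2.imread("pics/scene1.png")[60:220,190:350];q=cv2.imread("pics/top1.png")[160:320,300:460]
cv2.imwrite("pics/k.png",cv2.resize(np.hstack([p,q]),None,fx=2.5,fy=2.5,interpolation=cv2.INTER_CUBIC))
z=np.load("scene1.npz");C=cloud("scene",z["d"])
for uv in[(238,128),(293,128),(268,148),(265,110)]:print(uv,C[uv[1],uv[0]])
```

```text
(0.496, -0.147, 0.3245) 267.03349588518665 137.90624340204556
(0.496, -0.1484, 0.288) 267.7985236257977 153.57110012149553
(0.50545, -0.0993, 0.301) 291.1375860832127 145.40124121738737
(0.48655, -0.1975, 0.301) 242.9917067689219 150.91043415695395
(238, 128) [ 0.4849484  -0.20107627  0.35301756]
(293, 128) [ 0.51844291 -0.09786778  0.34699445]
(268, 148) [ 0.51072685 -0.15089045  0.30951944]
(265, 110) [ 0.5055805  -0.14862832  0.39002797]
```

View pics/k.png

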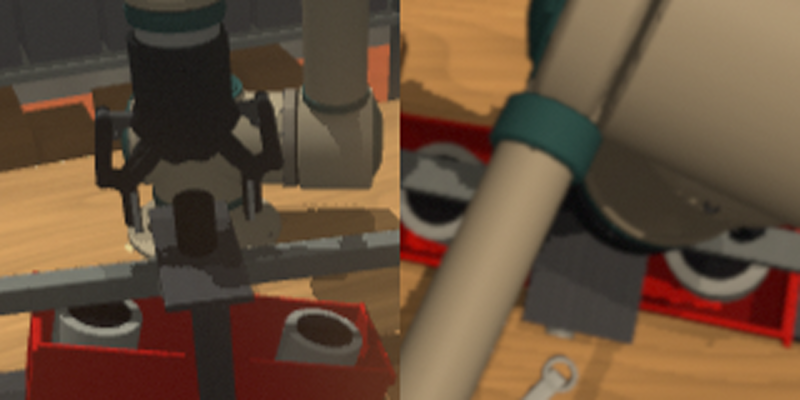

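The fingers straddle the knob (crop: pads at (135,205) and (252,195), knob at (195,222)), so I'm closing.

Request:
{"op": "arm_command", "data": {"plan": "0 0 0 0; 0 0 0 0; 0 0 0 0; 0 0 0 0; 0 0 0 0", "hand": -1, "squeeze": 60}}

```text
t: 4.2
tool_pos: [0.4955, -0.1497, 0.287]
orientation: [0.0, 0.095, 0.995, 0.0]
ft_force: [-0.3, 1.0, 4.2]
gripper_width: 0.0328
grip_force: 59.9
```

```bash
cat > plan.py <<'E'
# rows of 1/8 s, piecewise-linear x (velocity steps at knots): min jerkiness s.t. end state
import numpy as np
from scipy.optimize import minimize
dt=.125;w=3.0;k=.93
def sim(v,th0,om0,w=w):
    # v per row; velocity steps -> impulses k*dv on omega
    z=[];th,om=th0,om0;vp=0
    for vi in list(v)+[0]:
        om+=k*(vi-vp);vp=vi
        z.append((th,om));th,om=th*np.cos(w*dt)+om/w*np.sin(w*dt),-th*w*np.sin(w*dt)+om*np.cos(w*dt)
    return np.array(z)
def plan(th0,om0,D,N,vmax=.4,thmax=.36,fix=()):
    c=[dict(type='eq',fun=lambda v:sim(v,th0,om0)[-1]),dict(type='eq',fun=lambda v:v.sum()*dt-D),
       dict(type='ineq',fun=lambda v:thmax-abs(sim(v,th0,om0)[:,0]))]
    if len(fix): c.append(dict(type='eq',fun=lambda v:v[:len(fix)]-np.array(fix)))
    r=minimize(lambda v:np.sum(np.diff(np.r_[0,v,0])**2),np.full(N,D/N/dt),constraints=c,bounds=[(-vmax,vmax)]*N,method='SLSQP',options=dict(maxiter=300))
    return r.x,r
E
python3 - <<'E'
from plan import *
for N in(12,14,16,18,20,22):
  for fix in((),(.25,),(.3,)):
    v,r=plan(.26,0,.30,N,fix=fix);s=sim(v,.26,0)
    print(N,fix,r.success,round(r.fun,3),"x",(np.cumsum(v)*125).round(0).tolist(),"th",s[:,0].min().round(2),s[:,0].max().round(2))
E
```

```text
12 () True 0.157 x [-14.0, -31.0, -42.0, -39.0, -18.0, 21.0, 71.0, 121.0, 171.0, 221.0, 269.0, 300.0] th -0.12 0.26
12 (0.25,) True 0.694 x [31.0, -10.0, -53.0, -57.0, -19.0, 31.0, 81.0, 131.0, 181.0, 231.0, 280.0, 300.0] th -0.12 0.27
12 (0.3,) True 0.865 x [38.0, -8.0, -55.0, -59.0, -17.0, 33.0, 83.0, 133.0, 183.0, 233.0, 281.0, 300.0] th -0.12 0.28
14 () True 0.128 x [-17.0, -38.0, -49.0, -44.0, -20.0, 20.0, 70.0, 120.0, 170.0, 220.0, 261.0, 287.0, 299.0, 300.0] th -0.11 0.26
14 (0.25,) True 0.608 x [31.0, 1.0, -36.0, -45.0, -16.0, 34.0, 84.0, 134.0, 184.0, 234.0, 284.0, 317.0, 318.0, 300.0] th -0.13 0.27
14 (0.3,) True 0.747 x [38.0, 4.0, -36.0, -45.0, -14.0, 36.0, 86.0, 136.0, 186.0, 236.0, 286.0, 320.0, 321.0, 300.0] th -0.13 0.28
16 () True 0.114 x [-13.0, -27.0, -35.0, -29.0, -8.0, 29.0, 76.0, 126.0, 176.0, 226.0, 269.0, 299.0, 315.0, 317.0, 309.0, 300.0] th -0.13 0.26
16 (0.25,) True 0.387 x [31.0, 24.0, 7.0, -1.0, 13.0, 50.0, 100.0, 150.0, 200.0, 250.0, 300.0, 341.0, 359.0, 351.0, 325.0, 300.0] th -0.16 0.27
16 (0.3,) True 0.472 x [38.0, 31.0, 12.0, 3.0, 16.0, 54.0, 104.0, 
[... 921 characters left out ...]
0, 78.0, 96.0, 118.0, 148.0, 187.0, 234.0, 284.0, 334.0, 379.0, 415.0, 438.0, 444.0, 435.0, 412.0, 381.0, 347.0, 318.0, 300.0] th -0.22 0.28
22 () True 0.067 x [1.0, 6.0, 17.0, 37.0, 67.0, 105.0, 150.0, 199.0, 249.0, 295.0, 335.0, 365.0, 385.0, 393.0, 391.0, 381.0, 365.0, 346.0, 328.0, 314.0, 304.0, 300.0] th -0.16 0.26
22 (0.25,) True 0.147 x [31.0, 57.0, 81.0, 108.0, 141.0, 179.0, 224.0, 273.0, 323.0, 371.0, 413.0, 446.0, 467.0, 474.0, 467.0, 449.0, 422.0, 391.0, 359.0, 331.0, 311.0, 300.0] th -0.22 0.27
22 (0.3,) True 0.183 x [38.0, 67.0, 95.0, 123.0, 156.0, 195.0, 239.0, 288.0, 338.0, 387.0, 430.0, 463.0, 484.0, 490.0, 483.0, 463.0, 434.0, 400.0, 365.0, 335.0, 312.0, 300.0] th -0.23 0.28
```

```bash
python3 - <<'E'
import re
s=open("plan.py").read()
s=s.replace("fix=()):","fix=(),lo=-1,hi=1):").replace("    if len(fix)","    c.append(dict(type='ineq',fun=lambda v:np.r_[hi-np.cumsum(v)*dt,np.cumsum(v)*dt-lo]))\n    if len(fix)")
open("plan.py","w").write(s)
E
python3 - <<'E'
from plan import *
for N in(14,16,18,20,25):
  for fix in((.25,),(.3,.15),(.3,.2)):
    v,r=plan(.26,0,.302,N,fix=fix,lo=.03,hi=.345);s=sim(v,.26,0)
    print(N,fix,r.success,round(r.fun,3),"x",(np.cumsum(v)*125).round(0).tolist(),"th",s[:,0].min().round(2),s[:,0].max().round(2),[ (sim(v,.26,0,w)[-1]/[1,w]).round(3).tolist() for w in(2.9,3.1)])
E
```

```text
14 (0.25,) False 0.58 x [29.0, 30.0, 30.0, 30.0, 30.0, 47.0, 97.0, 147.0, 197.0, 247.0, 297.0, 345.0, 345.0, 302.0] th -0.19 0.27 [[-0.013, 0.057], [0.049, 0.027]]
14 (0.3, 0.15) False 0.675 x [33.0, 53.0, 30.0, 30.0, 30.0, 51.0, 101.0, 151.0, 201.0, 251.0, 301.0, 345.0, 345.0, 302.0] th -0.19 0.27 [[-0.011, 0.063], [0.052, 0.031]]
14 (0.3, 0.2) False 0.734 x [33.0, 57.0, 30.0, 30.0, 30.0, 52.0, 102.0, 152.0, 202.0, 252.0, 302.0, 345.0, 345.0, 302.0] th -0.19 0.27 [[-0.011, 0.064], [0.053, 0.032]]
16 (0.25,) False 0.54 x [30.0, 30.0, 30.0, 30.0, 30.0, 55.0, 105.0, 155.0, 205.0, 255.0, 305.0, 345.0, 345.0, 345.0, 345.0, 302.0] th -0.19 0.27 [[0.008, 0.039], [0.034, -0.027]]
16 (0.3, 0.15) False 0.661 x [35.0, 54.0, 30.0, 30.0, 30.0, 60.0, 110.0, 160.0, 210.0, 260.0, 310.0, 345.0, 345.0, 345.0, 345.0, 302.0] th -0.19 0.27 [[0.014, 0.042], [0.04, -0.027]]
16 (0.3, 0.2) False 0.734 x [35.0, 59.0, 30.0, 30.0, 30.0, 60.0, 110.0, 160.0, 210.0, 260.0, 310.0, 345.0, 345.0, 345.0, 345.0, 302.0] th -0.19 0.27 [[0.015, 0.043], [0.041, -0.027]]
18 (0.25,) False 0.662 x [30.0, 30.0, 30.0, 30.0, 30
[... 1193 characters left out ...]
, 44.0, 48.0, 53.0, 64.0, 85.0, 118.0, 159.0, 206.0, 252.0, 292.0, 323.0, 340.0, 345.0, 340.0, 325.0, 304.0, 281.0, 260.0, 247.0, 244.0, 252.0, 268.0, 288.0, 302.0] th -0.22 0.27 [[0.016, -0.044], [0.004, 0.047]]
25 (0.3, 0.15) True 0.25 x [38.0, 56.0, 62.0, 64.0, 72.0, 90.0, 119.0, 159.0, 206.0, 252.0, 293.0, 324.0, 341.0, 345.0, 339.0, 323.0, 300.0, 274.0, 251.0, 237.0, 234.0, 244.0, 263.0, 285.0, 302.0] th -0.23 0.28 [[0.015, -0.047], [0.006, 0.05]]
25 (0.3, 0.2) True 0.26 x [38.0, 62.0, 70.0, 71.0, 77.0, 92.0, 120.0, 159.0, 205.0, 252.0, 293.0, 324.0, 342.0, 345.0, 339.0, 322.0, 297.0, 270.0, 246.0, 231.0, 228.0, 238.0, 259.0, 283.0, 302.0] th -0.24 0.28 [[0.016, -0.049], [0.006, 0.052]]
```

Request:
{"op": "arm_command", "data": {"plan": "0 0.258 0 0; 0 0.367 0 0; 0 0.4 0 0; 0 0.442 0 0; 0 0.533 0 0"}}

```text
t: 4.82
tool_pos: [0.5074, -0.0881, 0.287]
orientation: [0.0, 0.096, 0.995, -0.001]
ft_force: [-1.7, -1.2, 5.9]
gripper_width: 0.0332
grip_force: 60.7
```

Request:
{"op": "arm_command", "data": {"plan": "0 0.175 0 0; 0 0.45 0 0; 0 0.79 0 0"}}

```text
t: 5.2
tool_pos: [0.5253, 0.0054, 0.287]
orientation: [-0.0, 0.096, 0.995, -0.001]
ft_force: [-0.8, -2.8, 5.5]
gripper_width: 0.033
grip_force: 60.7
```

Request:
{"op": "arm_command", "data": {"plan": "0 0.39 0 0; 0 0.775 0 0"}}

```text
t: 5.45
tool_pos: [0.543, 0.0976, 0.287]
orientation: [-0.0, 0.096, 0.995, -0.001]
ft_force: [0.1, -3.4, 5.2]
gripper_width: 0.0326
grip_force: 60.9
```

Request:
{"op": "arm_command", "data": {"plan": "0 0.333 0 0; 0 0.592 0 0; 0 0.733 0 0; 0 0.775 0 0; 0 0.733 0 0"}}

```text
t: 6.08
tool_pos: [0.5598, 0.1851, 0.287]
orientation: [0.0, 0.095, 0.996, 0.001]
ft_force: [-1.7, 1.8, 5.6]
gripper_width: 0.0328
grip_force: 60.7
```

Request:
{"op": "arm_command", "data": {"plan": "0 -0.125 0 0; 0 -0.3 0 0; 0 -0.49 0 0; 0 -0.667 0 0; 0 -0.775 0 0"}}

```text
t: 6.7
tool_pos: [0.5419, 0.0919, 0.287]
orientation: [0.0, 0.095, 0.995, 0.0]
ft_force: [-0.9, 3.0, 5.8]
gripper_width: 0.0331
grip_force: 60.7
```

Request:
{"op": "arm_command", "data": {"plan": "0 -0.025 0 0; 0 0.04 0 0; 0 0.175 0 0; 0 0.34 0 0; 0 0.458 0 0"}}

```text
t: 7.32
tool_pos: [0.5524, 0.1464, 0.287]
orientation: [-0.0, 0.095, 0.995, -0.0]
ft_force: [-3.1, -1.2, 6.5]
gripper_width: 0.0329
grip_force: 60.8
```

```bash
cat > tilt.py <<'E'
from h import *
a=np.array([.18917,.98194]);b=np.array([.98194,-.18917])
def tilt(p,d):
    C=cloud("scene",d);hsv=cv2.cvtColor(p,cv2.COLOR_RGB2HSV)
    m=(d>0)&((hsv[...,0]<6)|(hsv[...,0]>174))&(hsv[...,1]>150)&(hsv[...,2]>40)
    s=C[...,:2]@a;x=C[...,:2]@b;z=C[...,2]
    m&=(s>-.25)&(s<.5)&(abs(x-.57)<.02)&(z>.06)&(z<.26)
    S,Z=s[m],z[m];bins=np.round(S/.006).astype(int);out=[]
    for i in np.unique(bins):
        k=bins==i
        if k.sum()>8: out.append((S[k].mean(),np.percentile(Z[k],95),np.percentile(Z[k],5)))
    o=np.array(out);o=o[abs(o[:,0]-np.median(o[:,0]))<.13]
    r=[]
    for c in(1,2):
        L=cv2.fitLine(o[:,[0,c]].astype('float32'),cv2.DIST_HUBER,0,.001,.001).ravel();r.append(-np.arctan(L[1]/L[0]))
    return r[0],r[1],len(o),(S.min()+S.max())/2
def watch(n):
    out=[]
    for i in range(n):
        t=bot.sense()["t"];p,d=bot.read_camera("scene");out.append((t,*tilt(p,d)))
    return np.array(out),p
def fit(o,col=1,w=3.0):
    A=np.c_[np.cos(w*o[:,0]),np.sin(w*o[:,0]),np.ones(len(o))];c,*_=np.linalg.lstsq(A,o[:,col],rcond=None)
    return c,np.std(A@c-o[:,col])
E
python3 - <<'E'
from tilt import *
z=np.load("scene1.npz");print("start",tilt(z["p"],z["d"]))
o,p=watch(40);print(o[::4].round(3).tolist());np.save("o1.npy",o)
for c in(1,2):
    for w in(2.9,3,3.1):k,s=fit(o,c,w);print(c,w,k.round(3),np.hypot(*k[:2]).round(3),s.round(4))
print(bot.sense()["t"],bot.sense()["tool_pos"])
cv2.imwrite("pics/s2.png",p[:,:,::-1])
E
```

```text
start (np.float32(0.2660411), np.float32(0.25762844), 43, np.float64(-0.05322394864316179))
[[7.325, 0.036, 0.288, 27.0, 0.227], [7.525, 0.034, 0.206, 24.0, 0.218], [7.725, 0.014, 0.327, 29.0, 0.247], [7.925, 0.007, 0.397, 31.0, 0.246], [8.125, 0.002, 0.247, 28.0, 0.247], [8.325, -0.002, 0.299, 30.0, 0.246], [8.525, -0.007, 0.224, 30.0, 0.246], [8.725, -0.002, 0.193, 30.0, 0.247], [8.925, 0.017, 0.308, 28.0, 0.247], [9.125, 0.026, 0.488, 26.0, 0.217]]
1 2.9 [-0.012  0.015  0.014] 0.019 0.0038
1 3 [-0.019  0.001  0.014] 0.019 0.0038
1 3.1 [-0.013 -0.013  0.013] 0.019 0.0038
2 2.9 [-0.02   0.013  0.274] 0.024 0.0591
2 3 [-0.023 -0.008  0.274] 0.025 0.0589
2 3.1 [-0.009 -0.024  0.273] 0.026 0.0587
9.325 [0.55249418 0.14691487 0.28700194]
```

View pics/s2.png

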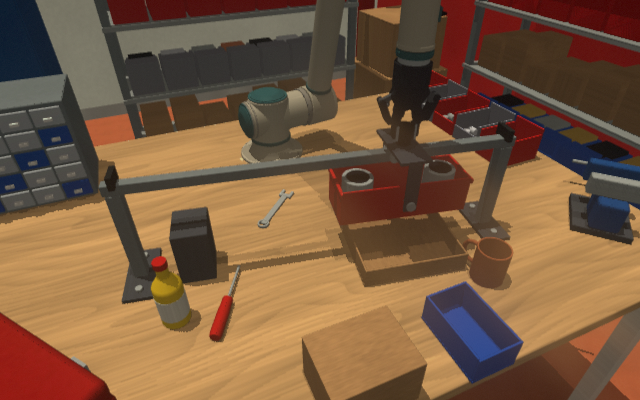

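The skip hangs over the carton (red bin at about (400,190)) with a swing of roughly 0.02 rad. I'll hold a bit longer, then let go and rise.

Request:
{"op": "arm_command", "data": {"plan": "0 0 0 0; 0 0 0 0; 0 0 0 0; 0 0 0 0; 0 0 0 0"}}

```text
t: 9.95
tool_pos: [0.5525, 0.1469, 0.287]
orientation: [0.0, 0.095, 0.995, 0.001]
ft_force: [-2.1, 1.6, 5.4]
gripper_width: 0.0325
grip_force: 60.8
```

Request:
{"op": "arm_command", "data": {"plan": "0 0 0 0; 0 0 0 0; 0 0 0 0; 0 0 0 0; 0 0 0 0"}}

```text
t: 10.58
tool_pos: [0.5525, 0.1469, 0.287]
orientation: [-0.0, 0.095, 0.995, 0.001]
ft_force: [-1.9, 1.9, 6.2]
gripper_width: 0.0328
grip_force: 60.8
```

Request:
{"op": "arm_command", "data": {"plan": "0 0 0 0; 0 0 0 0; 0 0 0 0; 0 0 0 0; 0 0 0 0"}}

```text
t: 11.2
tool_pos: [0.5525, 0.1469, 0.287]
orientation: [0.0, 0.095, 0.995, 0.001]
ft_force: [-2.0, 0.7, 6.5]
gripper_width: 0.0329
grip_force: 60.8
```

Request:
{"op": "arm_command", "data": {"plan": "0 0 0 0; 0 0 0 0; 0 0 0 0; 0 0 0 0; 0 0 0 0", "hand": 1}}

```text
t: 11.82
tool_pos: [0.5527, 0.1464, 0.2864]
orientation: [-0.0, 0.095, 0.995, -0.0]
ft_force: [0.2, 1.2, 0.1]
gripper_width: 0.0855
grip_force: 0.0
```

Request:
{"op": "arm_command", "data": {"plan": "0 0 -0.15 0; 0 0 -0.4 0; 0 0 -0.7 0; 0 0 -0.9 0; 0 0 -0.9 0"}}

```text
t: 12.45
tool_pos: [0.5534, 0.1466, 0.3965]
orientation: [0.002, 0.095, 0.995, 0.001]
ft_force: [0.1, 0.6, -0.1]
gripper_width: 0.0856
grip_force: 0.0
```

Run:
```python
from tilt import *
o,p=watch(42)
k,s=fit(o);print(k.round(3),np.hypot(*k[:2]),s,o[:,1].min(),o[:,1].max(),np.median(o[:,4]))
z=bot.read_camera("scene");C=cloud("scene",z[1])
k=(z[1]>0)&(C[...,2]>.315)&(C[...,2]<.328)&(np.hypot(C[...,0]-.5527,C[...,1]-.1473)<.04)
v,u=np.nonzero(k);w=ray("scene",(u.min()+u.max())/2,(v.min()+v.max())/2,.322);print("knob",k.sum(),w,w[:2]@a,C[k].mean(0))
print(bot.sense()["t"],bot.sense()["tool_pos"])
cv2.imwrite("pics/s3.png",p[:,:,::-1])
```

```text
[-0.016  0.006  0.018] 0.017292467519788544 0.005013899482023852 -0.005385353229939938 0.045623816549777985 0.23294658665379428
knob 128 [0.55926308 0.14113644 0.322     ] 0.24438331397517876 [0.55722695 0.14340373 0.32129272]
14.6 [0.5526474  0.14644008 0.39448615]
```

View pics/s3.png

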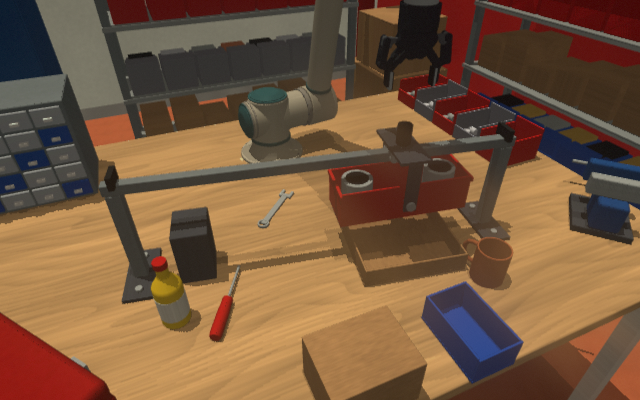

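The gripper is clear, the knob sits at (404,133), the skip is level over the carton, and the block hasn't moved.

```bash
python3 -c "
from rig import bot
print(bot.sign_off())"
```

```text
the job is handed in; nothing more can be done
None
```

I handed the job in with the skip hanging over the carton's middle (pivot within about 5 mm), swinging by about 0.02 rad, and the knob released; no verdict came back.

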